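Load the vibrating lap and set its speed selector to four

TASK

Get the vibrating lap ready to polish the slate: first pick up the bar-shaped steel weight by its handle and set it down gently on the slate slab lying in the round pan, centred on the slab and lengthwise along it. Then turn the selector on the sloping control box to speed four, that is four clicks clockwise from its off stop, counting from wherever it has been left, and let go of it. Leave the round weight, the stone offcut, the mug, the jar and the tin standing where they are.

Things in the scene. Friction and masses are not known exactly. Their poses are not given: they have to be found in the camera images.
- slab: Dark slate slab, 140 x 70 x 20 mm (x, y, z), 0.5 kg, loose, lying flat in the lap's round pan, anywhere within 30 mm of its centre and at any yaw. Origin: centre of its underside; x along its length, z up. Its top is 20 mm above the origin.
- bar_weight: Plain steel bar weight standing on the bench: a bar 100 x 44 x 22 mm (x, y, z) with, on its top centre, an upright plate-like handle 60 mm long (along x), 14 mm thick (along y), rising 38 mm (top 60 mm above the underside). About 0.8 kg. Origin: centre of the underside; x along the bar, z up.
- bar_grip (a point): Middle of the bar weight's handle, 46 mm above the weight's underside; a good place to pinch it across its 14 mm thickness. Axes as bar_weight.
- pan_floor (a point): Centre of the pan floor of the vibrating lap (fixed): an aluminium pan, inside radius 126 mm, on a blue base with springs; floor 94 mm above the bench, rim 120 mm above the bench. Stands left or right of the robot's middle line.
- selector (a joint): The selector's angle, rad: 0 = off (end stop), grows clockwise as seen by someone facing the panel; one click every 30 degrees (0.5236), six settings, off and 1 to 5 (five = 2.618, end stop). Speed four is 2.094. A sprung detent (about 0.2 N m to pass) pulls it to the nearest setting when let go. At the start it is at off, 1 or 2 (seldom poised midway between two).
- selector_grip (a point): Point on the selector's axis at mid-handle, 32 mm above the panel face. The black handle is an upright bar 16 mm thick, 10 to 46 mm above the panel, on a disc 60 mm across and 10 mm high. This frame turns with it: x along the handle to its nose, y across its thickness, z along the axis, out of the panel. The axis leans 35 degrees from vertical, towards the box's front.
- selector_nose (a point): Tip of the handle's pointed nose, upper edge, 40 mm from the axis (the blunt end is 30 mm on the other side), 46 mm above the panel. It points 75 degrees left of straight up the panel at off, 75 degrees right at five; the marks are a round dot for off, then strokes growing longer from 1 to 5, so four is the second longest.
- console: Fixed grey control box, 170 mm deep (x -80 to +90 mm), 160 mm wide, 133 mm high at the back and 35 mm at the front, with a panel rising at 35 degrees from the front edge; the selector is in the middle of the panel. Origin: on the bench, 5 mm nearer the front than the middle of the underside; x points to its back, so the panel looks towards -x and up. Stands on the other side from the lap, turned up to 20 degrees.
- disc_weight: Not used: a round steel weight, 80 mm diameter, 56 mm high with its knob, standing near the bar weight. Origin: centre of underside.
- offcut: Bystander: light stone offcut, 90 x 60 x 45 mm, back of the bench. Origin: underside centre.
- mug: Bystander: white mug, 80 mm diameter, 90 mm high, at the back.
- jar: Bystander: jar, 70 mm diameter, 100 mm high, at the right edge of the working area.
- tin: Bystander: tin, 76 mm diameter, 110 mm high, at the left edge of the working area.

How it is judged (in metres and radians):
On the way, in this order (a step that is already met when the one before it is completed fails the run):
1. the bar weight rests on the slab, centred, lengthwise and released, the slab flat in the pan, while the selector is still short of speed four (horizontal distance between bar_weight and slab below 0.015 m and z of bar_weight in the frame of slab between 0.016 and 0.024 m and angle between the x axis of bar_weight and the x axis of slab, either way round below 0.2 rad and angle between each of bar_weight, slab's own z axis and vertical below 0.08 rad and horizontal distance between slab and pan_floor below 0.06 m and z of slab in the frame of pan_floor between -0.004 and 0.004 m and linear speed of bar_weight below 0.02 m/s and contact force between the fingers and bar_weight below 0.3 N and value of joint selector below 1.7 rad), for 0.3 s.
2. the selector stands at speed four, let go (value of joint selector between 1.964 and 2.224 rad and velocity of joint selector between -0.1 and 0.1 rad/s and contact force between the fingers and console below 0.3 N), for 0.3 s.
At the end, for the whole second after the job is handed in: The bar weight rests flat on the slab, its centre within 15 mm of the slab's centre and its length within 11 degrees of the slab's, released and still; the slab lies flat in the pan within 60 mm of the pan's centre; the selector stands at speed four (2.094 rad within 0.13), at rest and let go (all of step 2 and horizontal distance between bar_weight and slab below 0.015 m and z of bar_weight in the frame of slab between 0.016 and 0.024 m and angle between the x axis of bar_weight and the x axis of slab, either way round below 0.2 rad and angle between each of bar_weight, slab's own z axis and vertical below 0.08 rad and horizontal distance between slab and pan_floor below 0.06 m and z of slab in the frame of pan_floor between -0.004 and 0.004 m and linear speed of bar_weight below 0.02 m/s and contact force between the fingers and bar_weight below 0.3 N); the robot touches nothing.
It fails at once if the weight is dropped or slammed onto the slab (faster than 0.35 m/s while less than 25 mm above it) (linear speed of bar_weight above 0.35 m/s and z of bar_weight in the frame of slab between 0 and 0.045 m and horizontal distance between bar_weight and slab below 0.08 m).
It fails at once if the round weight, offcut, mug, jar or tin is moved by more than 40 mm (distance of any of disc_weight, offcut, mug, jar, tin from where it was at the start of the episode above 0.04 m).
It also fails if it takes over 48 s, if anything falls off the work surface, if the arm or the gripper's body presses on something with over 40 N, if the wrist force passes 120 N, or if a joint passes its speed limit or range.

ROBOT

A 7-joint arm with a two-finger parallel gripper is mounted at the origin on the work surface. World frame = base frame: x ahead of the robot, y to its left, z up, the work surface at z = 0. Lengths are in mm, angles in rad, forces in N, time in s.
With the tool pointing down it reaches from about 400 to 875 mm from the base axis. Payload 4.4 kg.
Tool frame: the origin (TCP) lies at the very end of the fingers, on their centre line; the grasp point (between the pads) lies 19 mm behind it; z points along the fingers, y is the line along which they close (so a half turn about z gives the same grasp; the last joint's range is limited). The gripper opens to 85 mm and grips with 20 to 120 N. Pads are 22 mm wide; open, the fingers measure 114 mm over their backs; the gripper's body (76 mm by 85 mm) begins 54 mm behind the grasp point. The pads swing forward as they close: fully open they stand 13 mm farther back than shut.
Start: joints at [1.095, 0.628, 0.038, 1.517, -0.027, 0.996, -0.02], TCP at [259.005, -596.183, 231.313] pointing down, gripper open.
Joint ranges: [-3.06, 3.06], [-0.37, 2.12], [-1.25, 1.32], [0.18, 2.47], [-1.1, 4.24], [0.23, 1.98], [-2.94, 2.94]. Speed limits (rad/s): [2.57, 2.57, 3.14, 3.14, 3.14, 3.14, 3.14].

INTERFACE

Orientations are given as [roll, pitch, yaw] about the fixed x, y, z axes, in that order (R = Rz(yaw) Ry(pitch) Rx(roll)).
In Python, from cell import read_state, get_image, camera_info, finish_job gives the robot as it stands.
- The arm moves only by the tool play_rows, never from a script. Its argument "deltas" is one flat list of numbers, 7 for each row, row after row: the shift along the tool's x, y, z in mm, then the turn, a rotation vector about the tool's x, y, z in rad, then the opening, from 0 (shut) to 1 (fully open). In form: [dx, dy, dz, ax, ay, az, grip, dx, dy, dz, ax, ay, az, grip, ...]. A call has 1 to 10 rows; each row is the pose to reach, as a shift and turn from the pose commanded when the call began, along the tool's axes at that moment; what a row does not reach only later rows make up. A row lasts 1/8 s, in which the tool goes at most 62.5 mm and 10.7 degrees, less where a joint would pass 70% of its speed; a pose out of reach is approached as far as the arm can. A call with a gripper value outside its range is refused whole. The fingers move at their own pace and stop on an object; the grip force is fixed at half the most. Time passes only in rows, so rows that repeat a pose let the fingers close. It gives the time, the measured TCP pose, the force, the opening and the grip force at its end, in the units of the state.
- read_state(): the state, without advancing time (a new reading comes with each control period).
- get_image(name): name is "scene" or "top"; returns the picture (400x640x3 uint8, red, green, blue); there is no depth.
- camera_info(name): a dict with "fx", "fy", "cx", "cy" (pixels), "T" (4x4, takes a point from camera to world coordinates). Camera axes: x right, y down, z forward; pixel columns grow to the right and rows downward; lengths in mm; the calibration is good to about 2 mm. A picture is of the moment at which its call begins. camera_info takes no time and is no camera call.
- finish_job(): hands the job in; it is judged then, once.
The state is a dict: "clock": time; "qpos": joint angles; "qd": joint speeds; "tau": joint torques, N m; "eef_pos": TCP position; "tool_rot": TCP orientation; "force": force on the tool from outside, world axes, zero at the start; "torque": the same for the moment, N m; "width": finger opening in mm; "gripper_force": force on a finger pad.
Only numpy, scipy, OpenCV 4.12 (cv2) and the standard library are available. Lean on these libraries where they do the work, as an engineer would, in place of code of your own. Each camera call takes 0.05 s, during which the arm holds its last target. There are 200 camera calls.

## Working session

There is one attempt and no reset: what is moved stays moved. The work goes in short steps, Python scripts to look and compute and a tool call to move; the robot and the scene stay as the last step left them, time stands still between calls to the robot, and variables do not carry over. Pictures are saved under pics/ and viewed, at most 10 in all, crops included, and the job is handed in when it is done.

Besides the shell and the picture viewer there is one more tool, called after "Emit:" as name(argument=value, ...) on one line, values as JSON. play_rows: Moves the arm, as the interface text tells. Its arguments: {"type":"object","properties":{"deltas":{"type":"array"}},"required":["deltas"]}

```bash
mkdir -p pics; python3 - <<'E'
from cell import *
import cv2
for n in("scene","top"):
    cv2.imwrite(f"pics/{n}0.png",get_image(n)[:,:,::-1])
    c=camera_info(n);print(n,c)
print(read_state())
E
```

```text
scene {'fx': 379.94394074271656, 'fy': 379.94394074271656, 'cx': 326.8327824190011, 'cy': 198.17812737271947, 'T': array([[-6.20893115e-01,  5.15878718e-01, -5.90221051e-01,
         1.25934397e+03],
       [ 7.83568589e-01,  3.86703477e-01, -4.86292800e-01,
         5.29380607e+02],
       [-2.26275739e-02, -7.64414527e-01, -6.44327885e-01,
         8.24375378e+02],
       [ 0.00000000e+00,  0.00000000e+00,  0.00000000e+00,
         1.00000000e+00]])}
top {'fx': 363.2674955615297, 'fy': 363.2674955615297, 'cx': 326.890762136632, 'cy': 196.9992900435215, 'T': array([[ 1.65557462e-02, -9.88279568e-01,  1.51754414e-01,
         3.92171598e+02],
       [-9.99862852e-01, -1.62986995e-02,  2.93766662e-03,
         1.99896942e+00],
       [-4.29836304e-04, -1.51782236e-01, -9.88413865e-01,
         1.47288309e+03],
       [ 0.00000000e+00,  0.00000000e+00,  0.00000000e+00,
         1.00000000e+00]])}
{'clock': 0.1, 'qpos': array([ 1.09522979,  0.62923769,  0.03846464,  1.5182993 , -0.0270115 ,
        0.9963067 , -0.01999848]), 'qd': array([-5.63059958e-05, -1.77552335e-03,  1.06846055e-03, -1.31614533e-03,
        9.66066269e-04, -2.45515048e-03, -4.01245653e-04]), 'tau': array([ 2.53767270e-03, -5.64527714e+01,  1.23021908e+00, -1.93971223e+01,
        1.12992708e-02,  5.41865200e-03,  3.22291237e-05]), 'eef_pos': array([ 258.7462075 , -595.64999387,  230.48173905]), 'tool_rot': array([-3.13986019e+00,  1.94845045e-05,  4.09745018e-01]), 'force': array([-0.75505738, -0.02709902, -0.32201271]), 'torque': array([-0.01271098,  0.01065597, -0.01163165]), 'gripper_force': 0.0, 'width': 85.15495160910595}
```

View pics/scene0.png

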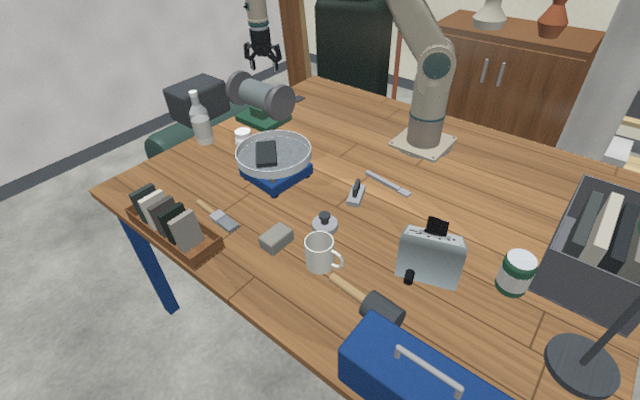

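View pics/top0.png

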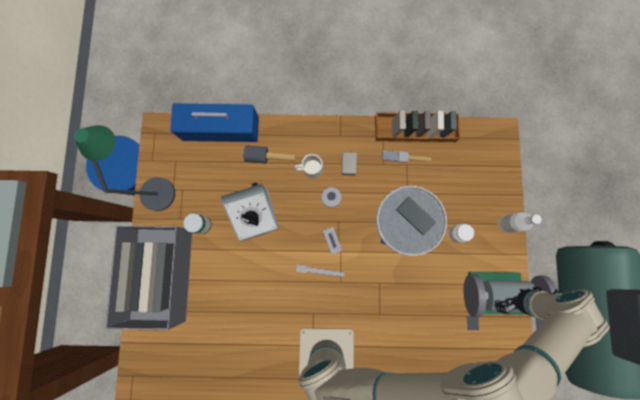

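The scene view shows the bar (355,193), the pan (273,157) with the slab and the console (432,250). The top view shows the bar (332,240), the slab (416,215), the console (249,212) and the disc (331,197). Next I'll enlarge these areas.

```bash
python3 - <<'E'
import cv2,numpy as np
t=cv2.imread("pics/top0.png");s=cv2.imread("pics/scene0.png")
def cr(im,x,y,w,h,k): return cv2.resize(im[y:y+h,x:x+w],(w*k,h*k),interpolation=cv2.INTER_CUBIC)
a=np.hstack([cr(t,215,170,66,50*1+20,4),cr(t,310,218,44,70//1,4)[:280],cr(t,374,182,84,70,4)])
b=np.hstack([cr(s,390,205,84,75,4),cr(s,335,170,50,75,4),cr(s,232,125,64,75,4)])
w=min(a.shape[1],b.shape[1]);print(a.shape,b.shape)
cv2.imwrite("pics/c1.png",np.vstack([a[:,:w],b[:,:w]]))
E
```

```text
(280, 776, 3) (300, 792, 3)
```

View pics/c1.png

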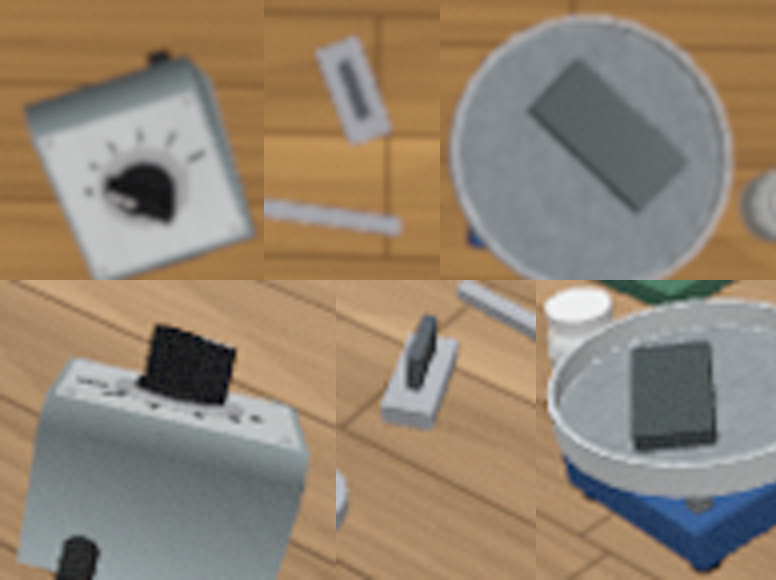

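```bash
cat > h.py <<'E'
import numpy as np,cv2
from cell import *
C={n:camera_info(n) for n in("scene","top")}
def ray(n,p):
    c=C[n];p=np.atleast_2d(np.asarray(p,float))
    d=np.c_[(p[:,0]-c["cx"])/c["fx"],(p[:,1]-c["cy"])/c["fy"],np.ones(len(p))]@c["T"][:3,:3].T
    return c["T"][:3,3],d
def onplane(n,p,z):
    o,d=ray(n,p);return o+d*((z-o[2])/d[:,2])[:,None]
def tri(p,q):
    o,d=ray("top",p);e,f=ray("scene",q);d=d[0]/np.linalg.norm(d);f=f[0]/np.linalg.norm(f)
    s=np.linalg.lstsq(np.c_[d,-f],e-o,rcond=None)[0]
    a,b=o+s[0]*d,e+s[1]*f;return (a+b)/2,np.linalg.norm(a-b)
def proj(n,P):
    c=C[n];q=(np.atleast_2d(P)-c["T"][:3,3])@c["T"][:3,:3]
    return q[:,:2]/q[:,2:]*[c["fx"],c["fy"]]+[c["cx"],c["cy"]]
def blob(im,x,y,w,h,lo,hi):
    """largest blob with grey value within lo..hi and low saturation, in a window"""
    hsv=cv2.cvtColor(im,cv2.COLOR_BGR2HSV);m=np.zeros(im.shape[:2],np.uint8)
    m[y:y+h,x:x+w]=cv2.inRange(hsv[y:y+h,x:x+w],(0,0,lo),(180,80,hi))
    cs,_=cv2.findContours(m,cv2.RETR_EXTERNAL,cv2.CHAIN_APPROX_NONE)
    return max(cs,key=cv2.contourArea)
def rect(n,c,z):
    P=onplane(n,c.reshape(-1,2),z)
    return cv2.minAreaRect(P[:,:2].astype(np.float32))
def cen(c):
    m=cv2.moments(c);return m["m10"]/m["m00"],m["m01"]/m["m00"]
E
python3 - <<'E'
from h import *
t=cv2.imread("pics/top0.png");s=cv2.imread("pics/scene0.png")
g=lambda im,x,y:cv2.cvtColor(im,cv2.COLOR_BGR2HSV)[y,x]
print("slab top/side",g(t,416,215),g(t,412,224),g(t,395,215),g(s,265,150),g(s,265,163),"handle",g(t,333,241),g(t,329,232),g(s,357,185))
for nm,a,b,hi in(("slab",(390,190,50,50),(250,135,35,35),105),):
    for hi in(85,95,110):
        A=blob(t,*a,30,hi);B=blob(s,*b,30,hi)
        print(nm,hi,rect("top",A,114),rect("scene",B,114),cen(A),cen(B),tri(cen(A),cen(B)))
for hi in(100,125):
    A=blob(t,322,225,20,32,20,hi);B=blob(s,345,172,22,35,20,hi)
    print("handle",hi,rect("top",A,60),cen(A),cen(B),cv2.boundingRect(B))
A=blob(t,318,222,30,38,20,255);print("bar",rect("top",A,22))
A=blob(t,374,182,72,78,120,255);print("pan",rect("top",A,120),cv2.minEnclosingCircle(onplane("top",A.reshape(-1,2),120)[:,:2].astype(np.float32)))
# manual corners of the slab top and of the handle top ends
T=lambda u,v,x0,y0,ox,oy:((u-x0)/4+ox-.375,(v-y0)/4+oy-.375)
for u,v in(((577,58),(637,435)),((687,163),(632,348)),((530,110),(714,430)),):
    print(tri(T(*u,440,0,374,182),T(*v,536,280,232,125)))
print("handle ends",tri(T(344,60,264,0,310,218),T(412,345,336,280,335,170)),tri(T(367,120,264,0,310,218),T(430,318,336,280,335,170)))
E
```

```text
slab top/side [ 99  25 102] [95 19 82] [105  15 139] [93 29 88] [96 17 77] handle [109  21  95] [120  10 154] [104  36 105]
slab 85 ((527.0213623046875, -289.05780029296875), (88.86178588867188, 2.709172248840332), 44.89897155761719) ((582.9144287109375, -279.85693359375), (48.98833084106445, 63.26573181152344), 46.52647018432617) (401.16666666666663, 213.64583333333331) (266.4022038567493, 164.30303030303028) (array([ 555.85594302, -292.41954854,   82.04823005]), np.float64(30.49305387219466))
slab 95 ((523.5331420898438, -300.3124084472656), (142.9227752685547, 51.84341812133789), 22.893766403198242) ((546.85986328125, -319.519775390625), (157.29876708984375, 67.45518493652344), 46.529544830322266) (406.7263157894737, 216.6421052631579) (266.05561653860224, 154.04903036955724) (array([ 540.78941418, -306.38963819,  110.18909748]), np.float64(27.637844984170865))
slab 110 ((536.0488891601562, -325.88330078125), (139.42666625976562, 71.31548309326172), 46.645530700683594) ((546.3961791992188, -320.00872802734375), (159.77691650390625, 67.45518493652344), 46.529541015625) (414.8701298
[... 542 characters left out ...]
91070556640625, -17.312156677246094), (101.85722351074219, 48.184120178222656), 22.13658332824707)
pan ((519.4087524414062, -307.0487976074219), (257.76312255859375, 262.053466796875), 88.12380981445312) ((519.4013671875, -310.0249328613281), 133.28541564941406)
(array([ 608.6738294 , -299.78236339,  115.02928146]), np.float64(1.0922948802746695))
(array([ 512.91325348, -403.92945838,  111.60748288]), np.float64(3.9210738482118863))
(array([ 560.29242351, -257.17509403,  110.24726205]), np.float64(2.798939134326569))
handle ends (array([469.57724582,  -7.598857  ,  71.00442817]), np.float64(2.26749903803431)) (array([412.58755281, -30.13789937,  53.08969457]), np.float64(0.5514535306737595))
```

```bash
cat >> h.py <<'E'
from scipy.spatial.transform import Rotation as Ro
def go(pos,R=None,yaw=None):
    """shift and turn in tool axes from the present pose to the target one"""
    s=read_state();R0=Ro.from_euler("xyz",s["tool_rot"])
    if yaw is not None: R=Ro.from_euler("xyz",[np.pi,0,yaw])
    if R is None: R=R0
    print("shift",np.round(R0.inv().apply(np.array(pos)-s["eef_pos"]),1),"turn",np.round((R0.inv()*R).as_rotvec(),3),"t",s["clock"])
E
python3 - <<'E'
from h import *
go((441.5,-16.5,231),yaw=.387)
go((441.5,-16.5,100),yaw=.387)
E
```

```text
shift [ 3.983e+02 -4.584e+02  3.000e-01] turn [-0.002  0.     0.023] t 0.1
shift [ 398.3 -458.2  131.3] turn [-0.002  0.     0.023] t 0.1
```

Emit:
play_rows(deltas=[20,-23,0,0,0,0,1,60,-69,0,0,0,0,1,100,-115,0,0,0,0,1,140,-161,0,0,0,0.02,1,180,-207,0,0,0,0.02,1,220,-253,0,0,0,0.02,1,260,-299,0,0,0,0.02,1,300,-345,0,0,0,0.02,1,340,-391,50,0,0,0.02,1,376,-432,90,0,0,0.023,1])

```text
clock: 1.35
eef_pos: [427.3, -65.1, 153.7]
tool_rot: [3.141, -0.002, 0.387]
force: [0.5, 0.3, 0.2]
width: 85.7
gripper_force: 0.0
```

```bash
python3 - <<'E'
from h import *
go((441.5,-16.5,29),yaw=.387);print(read_state()["eef_pos"])
E
```

```text
shift [ 31.2 -39.7 124.7] turn [ 0.001 -0.002 -0.   ] t 1.35
[427.30753769 -65.06036037 153.66232723]
```

Emit:
play_rows(deltas=[11,-14,15,0,0,0,1,21.7,-27.9,40,0,0,0,1,21.7,-27.9,65,0,0,0,1,21.7,-27.9,65,0,0,0,1,21.7,-27.9,65,0,0,0,1])

```text
clock: 1.98
eef_pos: [436.3, -32.8, 89.7]
tool_rot: [3.141, -0.0, 0.386]
force: [-0.1, -0.3, -0.7]
width: 85.3
gripper_force: 0.0
```

```bash
python3 - <<'E'
from h import *
go((441.5,-16.5,29),yaw=.387)
s=get_image("scene")[:,:,::-1]
cv2.imwrite("pics/g.png",cv2.resize(s[130:250,290:450],None,fx=5,fy=5,interpolation=cv2.INTER_CUBIC))
E
```

```text
shift [ 10.9 -13.1  60.7] turn [ 0.    -0.    -0.001] t 1.975
```

View pics/g.png

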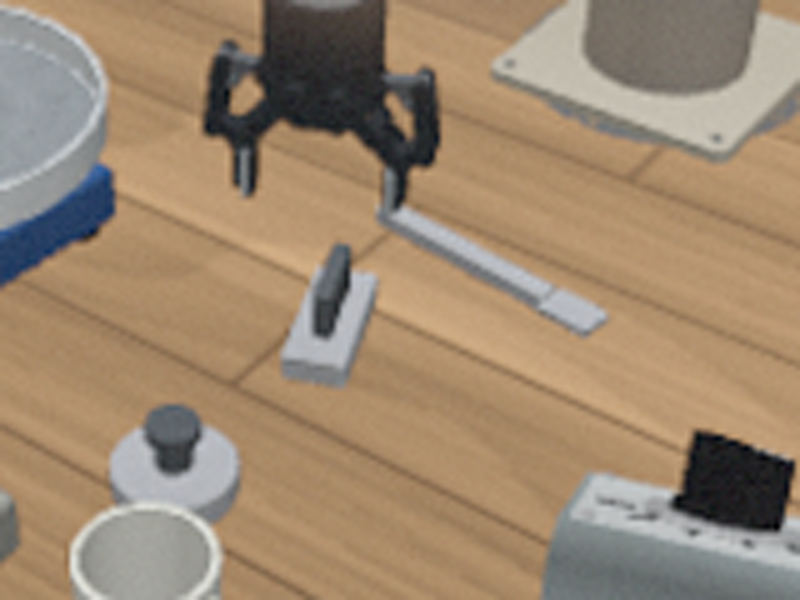

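The gripper hangs open above and to the robot's side of the bar: fingertips at crop (243,190) and (390,200), handle at (333,290). I'll check this against the projected TCP.

```bash
python3 - <<'E'
from h import *
s=read_state();R=Ro.from_euler("xyz",s["tool_rot"]);p=s["eef_pos"]
for q in([0,42,-13],[0,-42,-13],[0,0,0]): print((proj("scene",p+R.apply(q))-[290,130])*5, proj("top",p+R.apply(q)))
print((proj("scene",[[441.5,-16.5,60],[441.5,-16.5,22]])-[290,130])*5)
E
```

```text
[[255.53081166 191.01746334]] [[346.96193876 236.87223095]]
[[382.78103405 210.26597278]] [[326.08194096 245.02804173]]
[[318.18009143 216.85296333]] [[336.45100488 241.04952196]]
[[333.23337464 266.31730759]
 [331.63957114 311.37761863]]
```

Emit:
play_rows(deltas=[6,-7,10,0,0,0,1,11,-13,25,0,0,0,1,11,-13,45,0,0,0,1,11,-13,60,0,0,0,1,11,-13,60.5,0,0,0,1,11,-13,60.5,0,0,0,1])

```text
clock: 2.78
eef_pos: [440.8, -15.6, 27.6]
tool_rot: [-3.139, 0.001, 0.388]
force: [-0.3, -0.1, 0.5]
width: 85.3
gripper_force: 0.0
```

Emit:
play_rows(deltas=[0,0,0,0,0,0,0,0,0,0,0,0,0,0,0,0,0,0,0,0,0,0,0,0,0,0,0,0,0,0,0,0,0,0,0,0,0,0,0,0,0,0])

```text
clock: 3.52
eef_pos: [441.6, -16.4, 29.0]
tool_rot: [3.141, -0.001, 0.387]
force: [0.0, -0.2, 5.3]
width: 13.2
gripper_force: 59.4
```

Emit:
play_rows(deltas=[0,0,-10,0,0,0,0,0,0,-40,0,0,0,0,0,0,-80,0,0,0,0,0,0,-120,0,0,0,0,0,0,-150,0,0,0,0,0,0,-160,0,0,0,0,0,0,-160,0,0,0,0])

```text
clock: 4.4
eef_pos: [440.7, -16.7, 188.4]
tool_rot: [-3.142, 0.001, 0.386]
force: [-0.2, -0.1, -9.1]
width: 13.3
gripper_force: 60.0
```

```bash
python3 - <<'E'
from h import *
go((538,-327.5,188),yaw=.813)
E
```

```text
shift [-27.  324.6   0.4] turn [-0.     0.001 -0.427] t 4.4
```

Emit:
play_rows(deltas=[-2,20,0,0,0,-0.02,0,-5,60,0,0,0,-0.08,0,-9,105,0,0,0,-0.14,0,-13,150,0,0,0,-0.2,0,-17,195,0,0,0,-0.26,0,-20,240,0,0,0,-0.32,0,-24,280,0,0,0,-0.38,0,-26,310,0,0,0,-0.427,0,-27,324.6,0,0,0,-0.427,0,-27,324.6,0,0,0,-0.427,0])

```text
clock: 5.65
eef_pos: [537.9, -327.0, 186.8]
tool_rot: [-3.138, 0.001, 0.812]
force: [0.8, -0.1, -8.7]
width: 13.4
gripper_force: 60.1
```

Emit:
play_rows(deltas=[0,0,0,0,0,0,0,0,0,0,0,0,0,0,0,0,0,0,0,0,0])

```text
clock: 6.02
eef_pos: [538.9, -326.3, 189.0]
tool_rot: [3.141, 0.0, 0.815]
force: [-0.3, -1.0, -8.3]
width: 12.8
gripper_force: 60.1
```

```bash
python3 - <<'E'
from h import *
go((538,-327.5,149),yaw=.813)
s=get_image("scene")[:,:,::-1];t=get_image("top")[:,:,::-1]
cv2.imwrite("pics/p.png",np.hstack([cv2.resize(im,None,fx=4,fy=4,interpolation=cv2.INTER_CUBIC) for im in(s[80:200,225:325],t[170:290,370:470])]))
c=blob(t,375,185,75,75,30,110);print(rect("top",c,114))
E
```

```text
shift [-1.5  0.2 40. ] turn [0.    0.    0.002] t 6.025
((537.40185546875, -410.07891845703125), (260.43585205078125, 188.31028747558594), 46.83096694946289)
```

View pics/p.png

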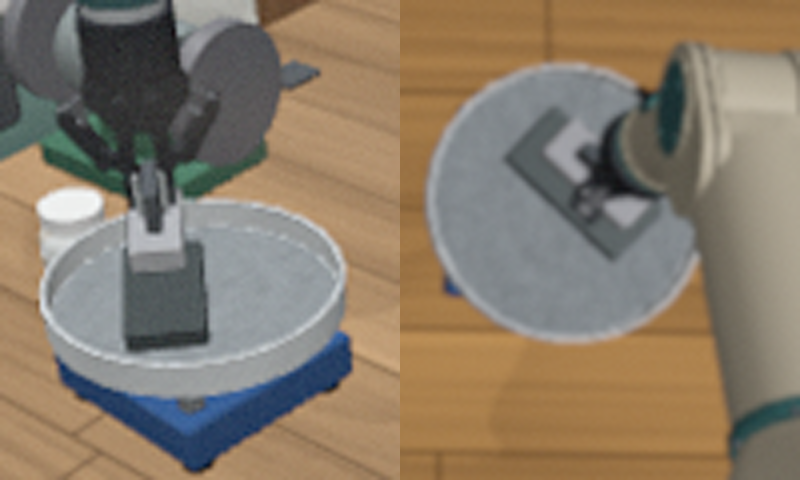

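The bar hangs lengthwise above the slab in both views, with the bar at crop (160,225) on the left and (595,170) on the right. Lowering it gently.

Emit:
play_rows(deltas=[-1,0,10,0,0,0,0,-1.5,0,22,0,0,0,0,-1.5,0,34,0,0,0,0,-1.5,0,40,0,0,0,0,-1.5,0,42,0,0,0,0,-1.5,0,44,0,0,0,0,-1.5,0,45,0,0,0,0,-1.5,0,45,0,0,0,0,-1.5,0,45,0,0,0,0])

```text
clock: 7.25
eef_pos: [537.9, -328.3, 143.9]
tool_rot: [3.141, -0.0, 0.814]
force: [-0.7, -0.2, -9.1]
width: 13.3
gripper_force: 59.9
```

Emit:
play_rows(deltas=[0,0,0.7,0,0,0,0,0,0,1.4,0,0,0,0,0,0,1.4,0,0,0,0])

```text
clock: 7.62
eef_pos: [538.0, -328.3, 143.1]
tool_rot: [3.141, 0.0, 0.814]
force: [-3.0, 0.8, -1.0]
width: 13.0
gripper_force: 61.3
```

Emit:
play_rows(deltas=[0,0,0,0,0,0,0.15,0,0,0,0,0,0,0.5,0,0,0,0,0,0,0.6,0,0,0,0,0,0,0.6,0,0,-20,0,0,0,0.6,0,0,-60,0,0,0,0.6,0,0,-100,0,0,0,0.6,0,0,-130,0,0,0,0.6,0,0,-130,0,0,0,0.6])

```text
clock: 8.75
eef_pos: [539.8, -328.4, 276.6]
tool_rot: [3.135, -0.002, 0.814]
force: [-0.9, 1.2, -0.7]
width: 50.9
gripper_force: 0.0
```

```bash
python3 - <<'E'
from h import *
s=get_image("scene")[:,:,::-1].copy();t=get_image("top")[:,:,::-1].copy()
cv2.imwrite("pics/s1.png",s);cv2.imwrite("pics/t1.png",t)
f=lambda im,x,y,w,h,k:cv2.resize(im[y:y+h,x:x+w],(w*k,h*k),interpolation=cv2.INTER_CUBIC)
top=np.hstack([f(s,230,115,100,70,4),f(t,380,180,100,70,4)])
bot=np.hstack([f(s,390,210,80,60,5),f(t,220,180,80,60,5)])
cv2.imwrite("pics/v.png",np.vstack([top,bot]))
E
```

```text
(no output)
```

View pics/v.png

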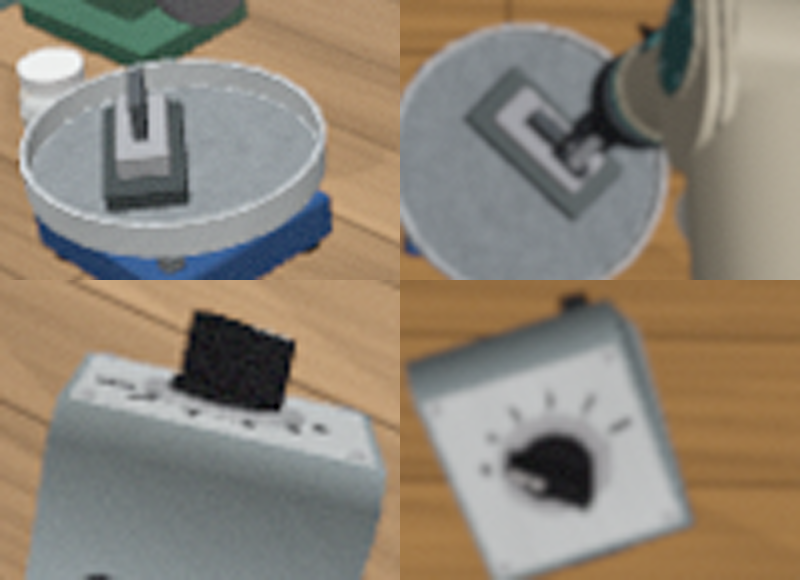

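The bar sits centred on the slab, and the console marks can be read in the top crop: dot (486,470), strokes (492,438), (515,413), (549,400), (589,403), (621,423), screws (436,408), (610,355), (668,520), (502,572). The handle's nose is near (505,462).

```bash
cat >> h.py <<'E'
def console(o,psi):
    X=np.array([np.cos(psi),np.sin(psi),0]);Y=np.array([-X[1],X[0],0]);a=np.radians(35)
    return X,Y,X*np.cos(a)+[0,0,np.sin(a)],-X*np.sin(a)+[0,0,np.cos(a)]  # x,y,up-panel,normal
def sel(c,psi,q):
    """rotation of selector frame at joint angle q; c=selector centre on the panel face"""
    X,Y,U,N=console(c,psi);b=np.radians(75)-q
    x=np.cos(b)*U+np.sin(b)*Y
    return np.c_[x,np.cross(N,x),N]
E
python3 - <<'E'
from h import *
T=lambda u,v:(220+(u-400)/5-.4,180+(v-280)/5-.4)
S=lambda u,v:(390+u/5-.4,210+(v-280)/5-.4)
sc=np.array([T(436,408),T(610,355),T(668,520),T(502,572)])
print("centre",onplane("top",sc.mean(0),84))
bk=onplane("top",sc[:2],125);fr=onplane("top",sc[2:],43)
w=bk[0]-bk[1];v=fr[1]-fr[0];print(bk,fr)
print("yaw",[np.degrees(np.arctan2(-d[0],d[1])) for d in(w,v)])
print("5",tri(T(621,423),S(113,381)),"dot",tri(T(486,470),S(320,430)),"4",tri(T(589,403),S(145,392)))
print("handle corners scene/top nose",[ (S(*p)) for p in((197,312),(295,343))])
psi=np.arctan2(-w[0]-v[0],w[1]+v[1]);c=onplane("top",sc.mean(0),84)[0]
for k in np.arange(0,3,.5):
    R=sel(c,psi,k*.5236)
    out=[]
    for p in([40,0,46],[-30,0,46]):
        P=c+R@np.array(p);a=proj("top",P)[0];b=proj("scene",P)[0]
        out+= [((a-[220,180]+.4)*5+[400,280]).round(),((b-[390,210]+.4)*5+[0,280]).round()]
    print(k,*out)
E
```

```text
centre [[525.46116879 298.34505795  84.        ]]
[[561.903749   379.92120676 125.        ]
 [604.19155651 251.48807885 125.        ]] [[486.51874257 215.3010426   43.        ]
 [443.72545166 343.67964329  43.        ]]
yaw [np.float64(18.22461256738871), np.float64(18.43511913873595)]
5 (array([556.73988909, 245.65782781,  95.32321737]), np.float64(1.3721821678469501)) dot (array([519.47007973, 347.78835803,  90.88640808]), np.float64(1.5976661897694682)) 4 (array([569.38178687, 268.37246712, 110.97057148]), np.float64(0.03661073696271675))
handle corners scene/top nose [(429.0, 216.0), (448.6, 222.2)]
0.0 [498. 496.] [321. 340.] [594. 489.] [192. 309.]
0.5 [499. 484.] [313. 341.] [593. 499.] [198. 309.]
1.0 [503. 472.] [301. 340.] [590. 507.] [207. 309.]
1.5 [511. 462.] [284. 338.] [584. 515.] [219. 311.]
2.0 [522. 453.] [265. 335.] [576. 521.] [232. 313.]
2.5 [534. 447.] [245. 331.] [566. 525.] [246. 316.]
```

```bash
python3 - <<'E'
from h import *
t=cv2.imread("pics/t1.png");s=cv2.imread("pics/s1.png")
f=lambda im,x,y,w,h,k:cv2.resize(im[y:y+h,x:x+w],(w*k,h*k),interpolation=cv2.INTER_CUBIC)
cv2.imwrite("pics/z.png",np.hstack([f(t,234,200,32,36,12),f(s,420,208,34,36,12)]))
c=np.array([525.5,298.3,84]);psi=np.radians(18.3)
for k in(1,1.5):
    R=sel(c,psi,k*.5236)
    for p in([40,0,46],[-30,8,46],[-30,-8,46],[-30,8,10],[-30,-8,10]):
        P=c+R@np.array(p);print(k,p,((proj("top",P)[0]-[234,200]+.5)*12).round(),((proj("scene",P)[0]-[420,208]+.5)*12+[384,0]).round())
E
```

```text
1 [40, 0, 46] [ 80. 222.] [747. 170.]
1 [-30, 8, 46] [277. 327.] [547.  98.]
1 [-30, -8, 46] [300. 287.] [495.  93.]
1 [-30, 8, 10] [278. 272.] [514. 250.]
1 [-30, -8, 10] [300. 232.] [462. 245.]
1.5 [40, 0, 46] [ 99. 197.] [708. 165.]
1.5 [-30, 8, 46] [258. 343.] [581. 104.]
1.5 [-30, -8, 46] [292. 308.] [518.  94.]
1.5 [-30, 8, 10] [258. 287.] [547. 255.]
1.5 [-30, -8, 10] [292. 254.] [485. 246.]
```

View pics/z.png

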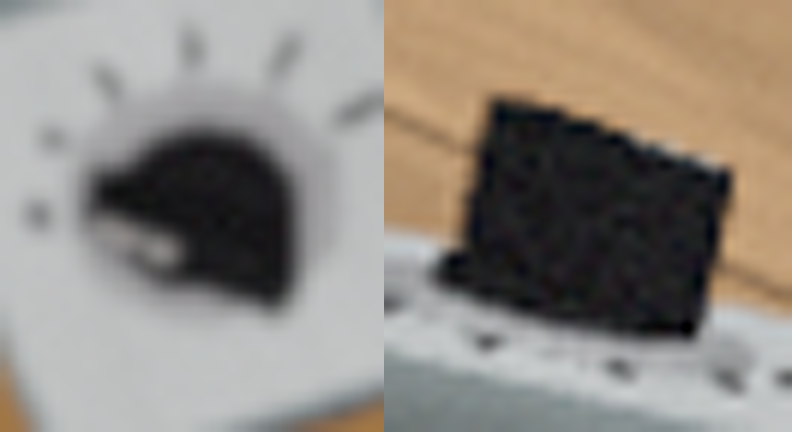

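```bash
cat >> h.py <<'E'
c0=np.array([525.5,298.3,84]);psi=np.radians(18.3)
def grip(q,h,sgn=1):
    """tool pose on the selector at joint angle q, TCP h above the panel"""
    M=sel(c0,psi,q);z=-M[:,2];x=sgn*M[:,0]
    return c0+M[:,2]*h,Ro.from_matrix(np.c_[x,np.cross(z,x),z])
E
python3 - <<'E'
from h import *
s=read_state();print(s["qpos"].round(2))
for sg in(1,-1):
    for q in(.5236,2.094):
        p,R=grip(q,120,sg);print(sg,q,p.round(1),R.as_euler("xyz").round(2));go(p,R)
E
```

```text
[ 0.91  0.64 -0.7   1.51  0.43  1.15 -0.63]
1 0.5236 [460.2 276.7 182.3] [ 2.68 -0.42  1.2 ]
shift [ 386.4 -471.9   90.3] turn [-0.365  0.492 -0.282] t 8.85
1 2.094 [460.2 276.7 182.3] [-2.68 -0.42 -0.56]
shift [ 386.4 -471.9   90.3] turn [0.095 0.646 1.237] t 8.85
-1 0.5236 [460.2 276.7 182.3] [-2.68  0.42 -1.94]
shift [ 386.4 -471.9   90.3] turn [0.698 0.518 2.729] t 8.85
-1 2.094 [460.2 276.7 182.3] [2.68 0.42 2.58]
shift [ 386.4 -471.9   90.3] turn [-0.698  0.103 -1.796] t 8.85
```

Emit:
play_rows(deltas=[10,-12,-5,0,0,-0.05,0.6,45,-57,-13,0,0,-0.2,0.8,83,-104,-13,0,0,-0.36,1,121,-152,-13,0,0,-0.52,1,159,-199,-13,0,0,-0.68,1,197,-247,-13,0,0,-0.84,1,235,-294,-13,0,0,-1.0,1,273,-342,-13,0,0,-1.16,1,311,-389,-13,0,0,-1.32,1,345,-432,-13,0,0,-1.48,1])

```text
clock: 10.1
eef_pos: [458.9, 221.6, 285.1]
tool_rot: [-3.141, -0.0, 2.303]
force: [1.6, 0.6, 0.1]
width: 85.3
gripper_force: 0.0
```

```bash
python3 - <<'E'
from h import *
print(read_state()["qpos"].round(2),read_state()["eef_pos"])
p,R=grip(.5236,150,-1);go(p,R)
t=get_image("top")[:,:,::-1].copy()
c=blob(t,390,190,50,50,30,112);print("slab",rect("top",c,114))
c=blob(t,395,192,42,45,146,255);print("bar",rect("top",c,136),cv2.contourArea(c))
cv2.imwrite("pics/t2.png",t)
E
```

```text
[ 0.22  0.57 -1.13  1.81  0.57  1.13 -0.37] [458.88133445 221.6185877  285.10363453]
shift [47.  22.  78.2] turn [-0.133 -0.704 -1.874] t 10.1
slab ((535.7733764648438, -325.47515869140625), (139.25062561035156, 71.7916488647461), 45.916236877441406)
bar ((537.723876953125, -327.97894287109375), (95.17730712890625, 40.155818939208984), 44.811378479003906) 122.5
```

Emit:
play_rows(deltas=[6,3,8,-0.012,-0.063,-0.168,1,12,6,16,-0.024,-0.127,-0.337,1,18,9,24,-0.036,-0.19,-0.506,1,24,12,32,-0.048,-0.253,-0.675,1,30,15,40,-0.06,-0.317,-0.843,1])

```text
clock: 10.78
eef_pos: [450.8, 252.1, 244.8]
tool_rot: [-3.063, 0.304, -3.119]
force: [0.3, -0.1, -0.2]
width: 85.3
gripper_force: 0.0
```

```bash
python3 - <<'E'
from h import *
print(read_state()["qpos"].round(2),read_state()["eef_pos"])
p,R=grip(.5236,150,-1);go(p,R)
E
```

```text
[ 0.04  0.57 -1.16  2.05  1.02  1.02 -0.09] [450.8342346  252.1165751  244.83382828]
shift [17.7 21.9 32.6] turn [-0.075 -0.387 -1.031] t 10.775
```

Emit:
play_rows(deltas=[3,3,5,-0.012,-0.064,-0.172,1,6,7,10,-0.025,-0.129,-0.344,1,9,11,16,-0.037,-0.193,-0.515,1,12,15,22,-0.05,-0.258,-0.687,1,15,19,28,-0.062,-0.322,-0.86,1,17.7,22,32.6,-0.075,-0.387,-1.031,1,17.7,22,32.6,-0.075,-0.387,-1.031,1,17.7,22,32.6,-0.075,-0.387,-1.031,1])

```text
clock: 11.78
eef_pos: [445.1, 271.4, 207.7]
tool_rot: [-2.684, 0.42, -1.949]
force: [-0.2, 0.8, -0.2]
width: 85.6
gripper_force: 0.0
```

```bash
python3 - <<'E'
from h import *
print(read_state()["qpos"].round(2),read_state()["eef_pos"])
p,R=grip(.5236,60,-1);go(p,R);p,R=grip(.5236,16,-1);go(p,R)
E
```

```text
[ 0.01  0.6  -1.15  2.42  1.78  0.89  0.18] [445.14322404 271.41812486 207.70691335]
shift [ 0.7  1.5 89.9] turn [-0.003 -0.002 -0.01 ] t 11.775
shift [  0.6   1.7 133.9] turn [-0.003 -0.002 -0.01 ] t 11.775
```

Emit:
play_rows(deltas=[0.3,1,15,0,0,-0.01,1,0.7,1.5,45,0,0,-0.01,1,0.7,1.5,75,0,0,-0.01,1,0.7,1.5,85,0,0,-0.01,1,0.7,1.5,85,0,0,-0.01,1,0.7,1.5,85,0,0,-0.01,1])

```text
clock: 12.52
eef_pos: [490.0, 286.5, 137.9]
tool_rot: [-2.678, 0.416, -1.936]
force: [0.1, 0.0, 0.6]
width: 85.3
gripper_force: 0.0
```

```bash
python3 - <<'E'
from h import *
print(read_state()["qpos"].round(2),read_state()["eef_pos"])
p,R=grip(.5236,16,-1);go(p,R)
s=get_image("scene")[:,:,::-1];t=get_image("top")[:,:,::-1]
f=lambda im,x,y,w,h,k:cv2.resize(im[y:y+h,x:x+w],(w*k,h*k),interpolation=cv2.INTER_CUBIC)
cv2.imwrite("pics/y.png",np.hstack([f(s,385,150,80,100,5),f(t,210,170,80,100,5)]))
E
```

```text
[-0.04  0.82 -1.05  2.37  1.98  1.    0.12] [489.9767573  286.53403836 137.91845921]
shift [ 0.1  0.4 49.6] turn [-0.003 -0.001  0.002] t 12.525
```

View pics/y.png

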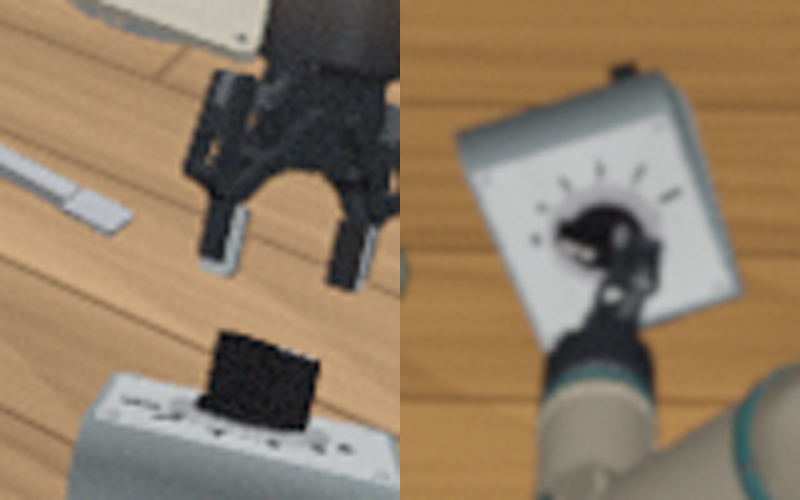

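The open fingers straddle the handle (scene crop tips (220,268) and (345,288), handle at (262,380)). Going down along the axis.

Emit:
play_rows(deltas=[0,0.4,10,0,0,0,1,0,0.4,25,0,0,0,1,0,0.4,40,0,0,0,1,0,0.4,48,0,0,0,1,0,0.4,48,0,0,0,1,0,0.4,48,0,0,0,1])

```text
clock: 13.38
eef_pos: [515.9, 295.0, 97.5]
tool_rot: [-2.679, 0.415, -1.936]
force: [0.7, 0.5, -0.4]
width: 85.5
gripper_force: 0.0
```

Emit:
play_rows(deltas=[0,0,0,0,0,0,0.6,0,0,0,0,0,0,0.4,0,0,0,0,0,0,0.25,0,0,0,0,0,0,0.1,0,0,0,0,0,0,0,0,0,0,0,0,0,0,0,0,0,0,0,0,0])

```text
clock: 14.25
eef_pos: [516.6, 294.5, 98.1]
tool_rot: [-2.677, 0.415, -1.936]
force: [-1.1, -2.7, 6.5]
width: 15.0
gripper_force: 58.8
```

```bash
python3 - <<'E'
from h import *
s=read_state();print(s["qpos"].round(2),s["eef_pos"],s["width"],s["force"],s["torque"])
p,R=grip(.5236,17,-1);go(p,R)
p,R=grip(2.094,17,-1);go(p,R)
E
```

```text
[-0.05  0.92 -1.    2.32  2.07  1.03  0.12] [516.59765073 294.50312096  98.05248251] 15.032692634622597 [-1.08367892 -2.69194436  6.45549441] [-0.378742    0.25861683 -0.18070014]
shift [-0.5  0.7  0. ] turn [-0.005 -0.002  0.002] t 14.25
shift [-0.5  0.7  0. ] turn [-0.005  0.002  1.573] t 14.25
```

Emit:
play_rows(deltas=[0,0,0,0,0,0.1,0,0,0,0,0,0,0.22,0,0,0,0,0,0,0.34,0,0,0,0,0,0,0.46,0,0,0,0,0,0,0.58,0,0,0,0,0,0,0.7,0,0,0,0,0,0,0.78,0])

```text
clock: 15.12
eef_pos: [516.5, 294.7, 98.0]
tool_rot: [-3.134, 0.613, -2.816]
force: [-0.2, -2.1, 5.8]
width: 15.0
gripper_force: 59.6
```

```bash
python3 - <<'E'
from h import *
s=read_state();print(s["qpos"].round(2),s["eef_pos"],s["width"],s["force"],s["torque"])
p,R=grip(2.094,17,-1);go(p,R)
E
```

```text
[ 0.02  1.02 -1.16  2.32  2.03  1.17 -0.57] [516.48265602 294.71164658  98.01620238] 14.968585476671283 [-0.17673474 -2.05719051  5.78474786] [-0.28168159  0.2980089  -0.09389627]
shift [0.1 0.6 0. ] turn [-0.003  0.003  0.79 ] t 15.125
```

Emit:
play_rows(deltas=[0,0,0,0,0,0.1,0,0,0,0,0,0,0.22,0,0,0,0,0,0,0.34,0,0,0,0,0,0,0.46,0,0,0,0,0,0,0.58,0,0,0,0,0,0,0.7,0,0,0,0,0,0,0.79,0,0,0,0,0,0,0.79,0,0,0,0,0,0,0.79,0])

```text
clock: 16.25
eef_pos: [516.5, 294.9, 98.1]
tool_rot: [2.684, 0.423, 2.578]
force: [0.3, -2.6, 5.0]
width: 14.8
gripper_force: 59.6
```

```bash
python3 - <<'E'
from h import *
s=read_state();print(s["qpos"].round(2),s["eef_pos"],s["width"],s["force"],s["torque"])
p,R=grip(2.094,17,-1);go(p,R)
E
```

```text
[ 0.04  1.06 -1.21  2.32  2.02  1.23 -1.32] [516.52523803 294.92286855  98.067978  ] 14.775447093342342 [ 0.28266966 -2.57332202  5.03910729] [-0.11847025  0.25023067 -0.07911556]
shift [0.4 0.1 0. ] turn [-0.001  0.004  0.003] t 16.25
```

Turned. Now I'll open and back off along the axis.

Emit:
play_rows(deltas=[0,0,0,0,0,0,0.3,0,0,0,0,0,0,0.7,0,0,0,0,0,0,1,0,0,0,0,0,0,1,0,0,0,0,0,0,1,0,0,-20,0,0,0,1,0,0,-55,0,0,0,1,0,0,-90,0,0,0,1,0,0,-110,0,0,0,1,0,0,-110,0,0,0,1])

```text
clock: 17.5
eef_pos: [456.3, 275.7, 189.1]
tool_rot: [2.683, 0.424, 2.578]
force: [-0.1, 0.8, 0.8]
width: 85.4
gripper_force: 0.0
```

Emit:
play_rows(deltas=[0,0,-25,0,0,0,1,0,0,-50,0,0,0,1,0,0,-50,0,0,0,1,0,0,-50,0,0,0,1])

```text
clock: 18.0
eef_pos: [429.3, 266.3, 227.6]
tool_rot: [2.685, 0.421, 2.578]
force: [-0.0, -0.8, -0.2]
width: 85.5
gripper_force: 0.0
```

```bash
python3 - <<'E'
from h import *
s=get_image("scene")[:,:,::-1];t=get_image("top")[:,:,::-1].copy();st=read_state();print(st["qpos"].round(2),st["eef_pos"],st["qd"].round(3))
f=lambda im,x,y,w,h,k:cv2.resize(im[y:y+h,x:x+w],(w*k,h*k),interpolation=cv2.INTER_CUBIC)
cv2.imwrite("pics/x.png",np.vstack([np.hstack([f(s,410,200,66,50,6),f(t,218,185,66,50,6)]),np.hstack([f(s,230,120,66,45,6),f(t,380,185,66,45,6)])]))
for k in(3.5,4,4.5):
    R=sel(c0,psi,k*.5236)
    for p in([40,0,46],[-30,8,46],[-30,-8,46]):
        P=c0+R@np.array(p);print(k,p,((proj("top",P)[0]-[218,185]+.5)*6+[396,0]).round(),((proj("scene",P)[0]-[410,200]+.5)*6).round())
c=blob(t,390,190,50,50,30,112);print("slab",rect("top",c,114))
c=blob(t,395,192,42,45,146,255);print("bar",rect("top",c,136))
E
```

```text
[ 0.06  0.55 -1.23  2.43  1.7   0.88 -1.34] [428.97145215 266.41431931 227.24390591] [-0.001 -0.002 -0.003  0.002 -0.004 -0.004  0.   ]
3.5 [40, 0, 46] [604. 169.] [127. 110.]
3.5 [-30, 8, 46] [570. 265.] [225. 116.]
3.5 [-30, -8, 46] [596. 269.] [194. 108.]
4 [40, 0, 46] [621. 174.] [109. 104.]
4 [-30, 8, 46] [559. 259.] [237. 120.]
4 [-30, -8, 46] [583. 268.] [211. 112.]
4.5 [40, 0, 46] [635. 182.] [95. 99.]
4.5 [-30, 8, 46] [550. 251.] [244. 124.]
4.5 [-30, -8, 46] [570. 265.] [226. 116.]
slab ((535.4522705078125, -324.60614013671875), (138.726318359375, 70.79371643066406), 44.717220306396484)
bar ((538.107421875, -328.4697570800781), (95.82150268554688, 41.30997848510742), 46.539424896240234)
```

View pics/x.png

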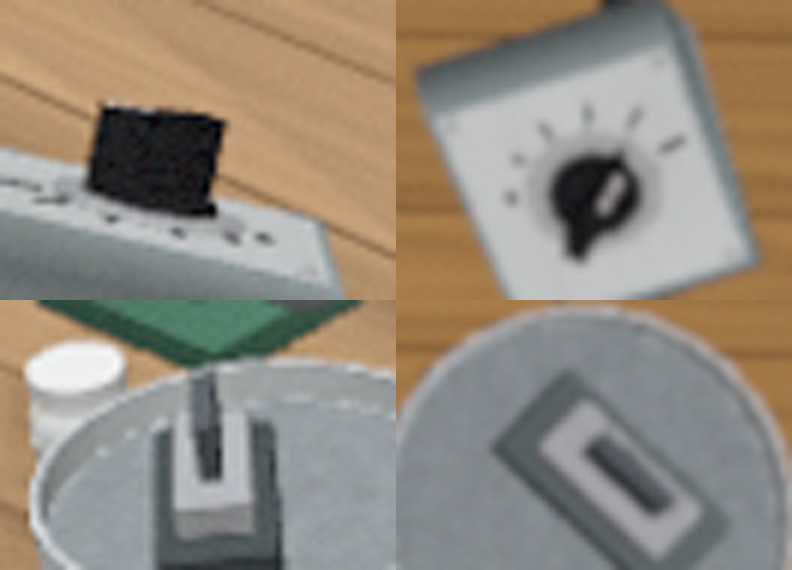

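The nose points at the fourth stroke (top crop nose about (620,160), stroke 4 at (635,118)). The bar lies centred lengthwise on the slab at crop (622,480), and the arm is clear. Handing in.

```bash
python3 -c "
from cell import *
print(finish_job())"
```

```text
the job is handed in; nothing more can be done
None
```

I handed the job in at about 18 s: the bar weight lies centred and lengthwise on the slab, and the selector stands at speed four and released, both as read from the last camera pictures; the hand-in call returned no verdict.

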